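# Centre a ball stud on the spray stand

### The job

The alloy ball stud stands off-centre on the small round spray stand. Nudge it slowly and gently across the top with the fingertips, pushing low at its foot, until its round collar stands wholly inside the orange ring, upright and at rest. Do not tip it, lift it, squeeze it or knock it off, and leave everything else in its place.

Things in the scene. Friction and masses are not known exactly. Their poses are not given: they have to be found in the camera images.
- stud: Loose ball stud, top-heavy, silvery alloy, hollow brass ball, 72 mm tall, 105 to 170 g. Origin: centre of its underside; z up. Upwards: resting face 24 mm across (3 mm high), collar 32 mm across at 3 to 14 mm height (push here), neck 14 mm, ball 28 mm centred at 58 mm. Pushed at the collar it slides (about 1 N) and stops with the push; at the ball it tips over. Over 5.5 N is a blow or squeeze.
- stand: Round stand fixed to the bench, 70 mm tall: base 116 mm in diameter and 12 mm high, post 40 mm in diameter, flat round top 84 mm in diameter and 10 mm thick with no rim. On the top is a painted orange ring (flat, inner diameter 42 mm, outer 50 mm) around a white centre. Origin: centre of its underside on the bench; z up. Its yaw means nothing.
- stand_center (a point): Centre of the stand's flat top, in the middle of the orange ring, 70 mm above the bench; z up.
- socket: Bystander: steel socket standing upright on the bench near the stand, 26 mm in diameter, 50 mm tall, loose. Origin: centre of its underside.
- wrench: Bystander: wrench lying flat on the bench near the stand, about 170 mm long, loose. Origin: centre of its underside; it lies along its x axis.
- can: Bystander: blue paint bottle, 58 mm in diameter, 170 mm tall, standing loose on the bench to one side. Origin: centre of its underside.
- jar: Bystander: amber jar with a black cap, 68 mm in diameter, 85 mm tall, standing loose on the bench to the other side. Origin: centre of its underside.
There are look-alikes about, which are no part of the job. Leave any brown, green or purple look-alike of the stand alone.

How it is judged:
By the outcome, as a careful person would: the job done as asked, in the order asked, and still so for the second after the job is handed in, with the robot touching nothing.
It also fails if it takes over 38 s, if anything falls off the work surface, if the arm or the gripper's body presses on something with over 40 N, if the wrist force passes 120 N, or if a joint passes its speed limit or range.

### The arm

A 6-joint arm with a two-finger parallel gripper is mounted at the origin on the work surface. World frame = base frame: x ahead of the robot, y to its left, z up, the work surface at z = 0. Lengths are in m, angles in rad, forces in N, time in s.
With the tool pointing down it reaches from about 0.375 to 0.9 m from the base axis. Payload 3.1 kg.
Tool frame: the origin (TCP) lies at the very end of the fingers, on their centre line; the grasp point (between the pads) lies 19 mm behind it; z points along the fingers, y is the line along which they close (so a half turn about z gives the same grasp; the last joint's range is limited). The gripper opens to 87 mm and grips with 3 to 60 N. Pads are 19 mm wide; open, the fingers measure 117 mm over their backs; the gripper's body (75 mm by 190 mm) begins 51 mm behind the grasp point.
Start: joints at [-1.387, 0.527, 1.433, -0, 1.181, -0.178], TCP at [0.222, -0.584, 0.223] pointing down, gripper open.
Joint ranges: [-3.08, 3.08], [-0.75, 2.2], [0.22, 2.44], [-1.43, 4.57], [0, 2.65], [-2.85, 2.85]. Speed limits (rad/s): [2.79, 2.79, 3.14, 3.14, 3.14, 3.14].

### API

Orientations are given as a unit quaternion [x, y, z, w].
In Python, from station import env gives the robot as it stands.
- The arm moves only by the tool step_arm, never from a script. Its argument "deltas" is text: rows parted by semicolons, each of 4 numbers parted by spaces: the shift along the tool's x, y, z in m, then the turn about the tool's z in degrees. In form: tx ty tz yaw; .... A call has 1 to 10 rows; each row is the pose to reach, as a shift and turn from the pose commanded when the call began, along the tool's axes at that moment; what a row does not reach only later rows make up. A row lasts 1/12 s, in which the tool goes at most 41.7 mm and 7.16 degrees, less where a joint would pass 70% of its speed; a pose out of reach is approached as far as the arm can. A call with a gripper value outside its range is refused whole. "grip" is the opening, from 0 (shut) to 1 (fully open), set as the call begins (left out, the last holds). The fingers move at their own pace and stop on an object; "force" is the grip in N (left out, the last holds). Time passes only in rows, so rows that repeat a pose let the fingers close. It gives the time, the measured TCP pose, the force, the opening and the grip force at its end, in the units of the state.
- env.get_state(): the state, without advancing time (a new reading comes with each control period).
- env.camera(name): name is "side" or "top" or "wrist"; returns a dict with "img" (420x560x3 uint8, red, green, blue), "z_map" (420x560 float32, m along the optical axis (not along the pixel's ray), 0 where there is no reading), "intrinsics" (3x3 intrinsics, pixels), "xyz" and "attitude" of the camera in the world; the wrist camera has in their place "tool_from_camera" (4x4, takes a point from camera to tool coordinates, whose origin is the TCP and whose axes are the flange's). Camera axes: x right, y up, looking along -z (the intrinsics and any distortion apply to the point x, -y, -z); pixel columns grow to the right and rows downward; lengths in m; the calibration is good to about 2 mm. A picture is of the moment at which its call begins: read the wrist's pose just before it.
- env.hand_in(): hands the job in; it is judged then, once.
The state is a dict: "time": time; "q": joint angles; "dq": joint speeds; "effort": joint torques, N m; "eef_pos": TCP position; "tcp_rot": TCP orientation; "wrist_force": force on the tool from outside, world axes, zero at the start; "moment": the same for the moment, N m; "opening": finger opening in m; "finger_force": force on a finger pad.
Only numpy, scipy, OpenCV 4.12 (cv2) and the standard library are available. Lean on these libraries where they do the work, as an engineer would, in place of code of your own. Each camera call takes 0.05 s, during which the arm holds its last target. There are 200 camera calls.

## Working session

There is one attempt and no reset: what is moved stays moved. The work goes in short steps, Python scripts to look and compute and a tool call to move; the robot and the scene stay as the last step left them, time stands still between calls to the robot, and variables do not carry over. Pictures are saved under pics/ and viewed, at most 10 in all, crops included, and the job is handed in when it is done.

Besides the shell and the picture viewer there is one more tool, called after "Call:" by a JSON object that holds its "api" and its "payload", one argument or row to a line. step_arm: Moves the arm, as the interface text tells. Its arguments: {"type":"object","properties":{"deltas":{"type":"string"},"grip":{"type":"number"},"force":{"type":"number"}},"required":["deltas"]}

```bash
mkdir -p pics; cat > h.py <<'E'
import numpy as np, cv2, pickle
from station import env
from scipy.spatial.transform import Rotation as R
def grab(n,f):
    s=env.get_state(); c=env.camera(n); c['state']=s
    pickle.dump(c,open(f'{f}.pkl','wb')); cv2.imwrite(f'pics/{f}.png',c['img'][:,:,::-1]); return c
def pose(c):
    a=np.array(c.get('attitude',0))
    if 'tool_from_camera' in c:
        T=np.array(c['tool_from_camera']); s=c['state']; Rt=R.from_quat(s['tcp_rot']).as_matrix()
        return Rt@T[:3,:3], Rt@T[:3,3]+np.array(s['eef_pos'])
    return (a if a.shape==(3,3) else R.from_quat(a).as_matrix()), np.array(c['xyz'])
def ray(c,u,v):
    K=np.array(c['intrinsics']); return np.array([(u-K[0,2])/K[0,0],-(v-K[1,2])/K[1,1],-1.])
def onz(c,u,v,z):   # pixel -> point at height z
    Rm,t=pose(c); d=Rm@ray(c,u,v); return t+d*(z-t[2])/d[2]
def cloud(c):
    Rm,t=pose(c); K=np.array(c['intrinsics']); z=c['z_map']; v,u=np.indices(z.shape)
    p=np.stack([(u-K[0,2])/K[0,0]*z,-(v-K[1,2])/K[1,1]*z,-z],-1)
    return p@Rm.T+t
E
python3 - <<'E'
from h import *
for n in('top','side'):
    c=grab(n,n+'0'); print(n,{k:v for k,v in c.items() if k not in('img','z_map','state')})
print(env.get_state())
E
```

```text
top {'intrinsics': array([[473.99783083,   0.        , 281.57119809],
       [  0.        , 473.99783083, 212.62980548],
       [  0.        ,   0.        ,   1.        ]]), 'xyz': array([0.40901407, 0.00858832, 1.20255776]), 'attitude': array([-0.03743852,  0.04265579,  0.71630955, -0.69547069])}
side {'intrinsics': array([[412.6585047 ,   0.        , 280.34815265],
       [  0.        , 412.6585047 , 213.20063388],
       [  0.        ,   0.        ,   1.        ]]), 'xyz': array([0.35563164, 0.50457429, 0.71770336]), 'attitude': array([-0.0646541 ,  0.34835576,  0.92092683, -0.16236343])}
{'time': 0.1, 'q': array([-1.38650094e+00,  5.28395936e-01,  1.43377322e+00,  4.04502519e-05,
        1.18140402e+00, -1.78510421e-01]), 'dq': array([ 2.36642975e-04, -2.12377802e-03, -2.21656776e-03,  8.53291100e-04,
        9.08722242e-05, -4.49178381e-04]), 'effort': array([-6.19551811e-04, -4.40985632e+01, -1.77151304e+01,  6.33576256e-02,
        5.34293067e-02, -4.21816480e-05]), 'eef_pos': array([ 0.22172129, -0.58364459,  0.22165583]), 'tcp_rot': array([ 9.83592470e-01,  1.80401974e-01,  1.58390731e-05, -9.90311051e-04]), 'wrist_force': array([-0.21377907, -1.14536794,  0.6367927 ]), 'moment': array([-0.01917851,  0.01458499,  0.02054086]), 'finger_force': 0.0, 'opening': 0.08686507143585866}
```

View pics/top0.png

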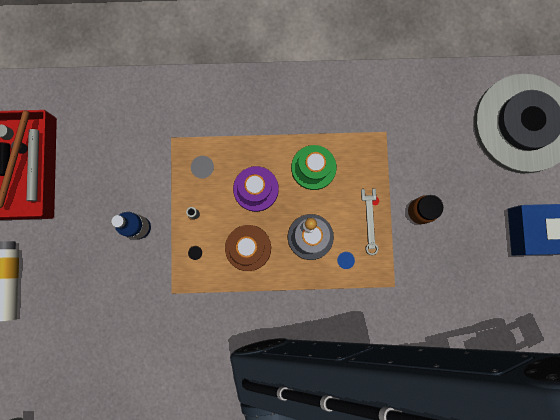

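View pics/side0.png

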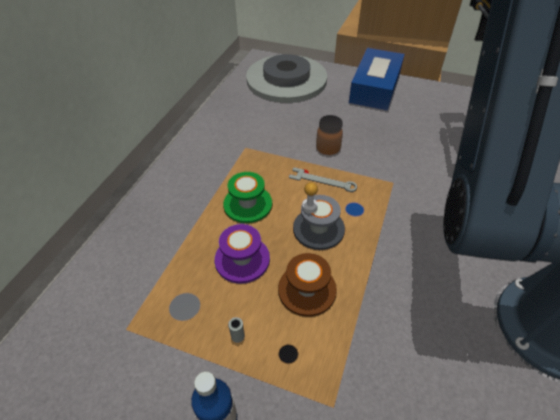

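The grey stand is at about (311,237) in the top view, with the stud's ball at about (311,224). In the side view the stand is at about (319,215) and the ball at (311,188). I'll measure it from an enlarged crop and the depth map.

```bash
python3 - <<'E'
from h import *
a=pickle.load(open('top0.pkl','rb')); b=pickle.load(open('side0.pkl','rb'))
A=cv2.resize(a['img'][205:265,280:345],None,fx=6,fy=6,interpolation=2); B=cv2.resize(b['img'][175:250,285:355],None,fx=5.5,fy=5,interpolation=2)
H=max(A.shape[0],B.shape[0]); o=np.zeros((H,A.shape[1]+B.shape[1],3),np.uint8); o[:A.shape[0],:A.shape[1]]=A;o[:B.shape[0],A.shape[1]:]=B
cv2.imwrite('pics/crop0.png',o[:,:,::-1])
P=cloud(a); ap=onz(a,311,237,.07); print('approx',ap)
m=(np.linalg.norm(P[...,:2]-ap[:2],axis=-1)<.06)
top=m&(abs(P[...,2]-.07)<.006); q=P[top][:,:2].astype(np.float32); print('top minEnclosing',cv2.minEnclosingCircle(q),len(q))
for n,c in(('top',a),('side',b)):
    P=cloud(c); m=(np.linalg.norm(P[...,:2]-ap[:2],axis=-1)<.06); k=m&(P[...,2]>.11); print(n,'ball',P[k].mean(0),P[k].max(0),P[k].min(0),k.sum())
    k=m&(P[...,2]>.076)&(P[...,2]<.09); print('collar',P[k].mean(0) if k.any() else 0,k.sum())
    k=m&(abs(P[...,2]-.07)<.005); print('topz',np.median(P[k][:,2]))
E
```

```text
approx [ 0.47709328 -0.07031626  0.07      ]
top minEnclosing ((0.48237818479537964, -0.07273411750793457), 0.041974712163209915) 796
top ball [ 0.50373821 -0.06527099  0.13769857] [ 0.51678186 -0.05325936  0.14330723] [ 0.49139453 -0.07835805  0.12745516] 116
collar [ 0.49613219 -0.06035301  0.08383656] 47
topz 0.07071685645607007
side ball [ 0.50168418 -0.05945542  0.13297966] [ 0.51654136 -0.05103031  0.14346496] [ 0.48961775 -0.0748471   0.11006374] 161
collar [ 0.50186912 -0.05994893  0.08319246] 132
topz 0.07020890390596002
```

View pics/crop0.png

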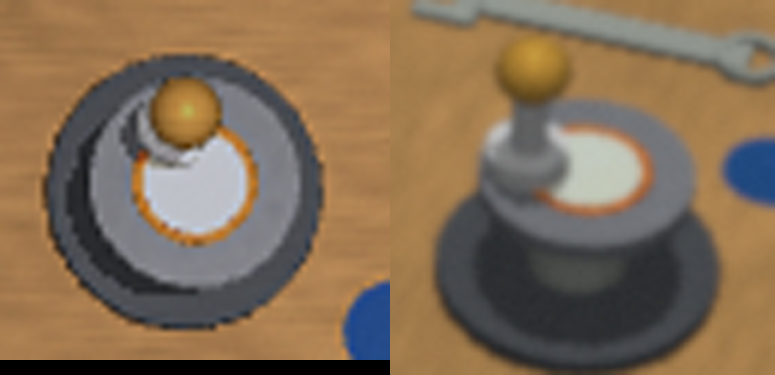

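The tool's -x axis already points along the push line from the stud (0.504,-0.066) to the ring centre (0.482,-0.073). I'll go over to the far side with the fingers partly open, so the two tips cradle the collar.

Call:
{"api": "step_arm", "payload": {
  "deltas": "0.01 -0.008 0 0; 0.03 -0.024 0 0; 0.055 -0.043 0 0; 0.08 -0.063 0 0; 0.105 -0.083 0 0; 0.13 -0.103 0 0; 0.155 -0.122 0 0; 0.18 -0.142 0 0; 0.205 -0.162 0 0; 0.23 -0.181 0 0",
  "grip": 0.19
}}

```text
time: 0.93
eef_pos: [0.3729, -0.3306, 0.2224]
tcp_rot: [0.984, 0.18, -0.0, -0.001]
wrist_force: [0.3, -0.8, 0.6]
opening: 0.0282
finger_force: 0.0
```

Call:
{"api": "step_arm", "payload": {
  "deltas": "0.025 -0.02 0 0; 0.05 -0.04 0 0; 0.075 -0.06 0 0; 0.1 -0.08 0 0; 0.13 -0.102 0 0; 0.16 -0.126 0 0; 0.19 -0.15 0 0; 0.22 -0.175 0 0; 0.245 -0.195 0 0; 0.257 -0.203 0 0"
}}

```text
time: 1.77
eef_pos: [0.5413, -0.0478, 0.2225]
tcp_rot: [0.983, 0.182, 0.0, -0.001]
wrist_force: [-0.5, -0.3, -0.1]
opening: 0.0166
finger_force: 0.0
```

Call:
{"api": "step_arm", "payload": {
  "deltas": "0 0 0 0; 0 0 0 0; 0 0 0 0; 0 0 0 0"
}}

```text
time: 2.1
eef_pos: [0.54, -0.0532, 0.2224]
tcp_rot: [0.984, 0.18, -0.0, -0.0]
wrist_force: [-0.7, -0.3, 0.0]
opening: 0.0167
finger_force: 0.0
```

```bash
python3 - <<'E'
from h import *
c=grab('wrist','w1'); print(c['tool_from_camera'],c['intrinsics'],c['state']['eef_pos'],c['state']['tcp_rot'])
P=cloud(c); z=P[...,2]; ok=c['z_map']>0
k=ok&(abs(z-.07)<.004)&(np.hypot(P[...,0]-.482,P[...,1]+.073)<.05); print(k.sum(), cv2.minEnclosingCircle(P[k][:,:2].astype(np.float32)))
k=ok&(z>.115)&(z<.15)&(np.hypot(P[...,0]-.5,P[...,1]+.066)<.04); print('ball',k.sum(),P[k].max(0),P[k].min(0)) if k.any() else print('none')
E
```

```text
[[ 1.15694915e-03  9.68852256e-01  2.47636766e-01  6.66425083e-02]
 [ 9.99999288e-01 -1.04878799e-03 -5.68686607e-04 -3.47631360e-04]
 [-2.91254835e-04  2.47637248e-01 -9.68852780e-01 -1.61476744e-01]
 [ 0.00000000e+00  0.00000000e+00  0.00000000e+00  1.00000000e+00]] [[349.51905      0.         277.71643004]
 [  0.         349.51905    208.66423986]
 [  0.           0.           1.        ]] [ 0.53996366 -0.05317048  0.22243927] [ 9.83708085e-01  1.79772628e-01 -4.48637978e-04 -6.79930140e-05]
1054 ((0.482533723115921, -0.07175031304359436), 0.04169916361570358)
ball 700 [ 0.51708899 -0.05186616  0.14220258] [ 0.49644302 -0.07892168  0.12291391]
```

View pics/w1.png

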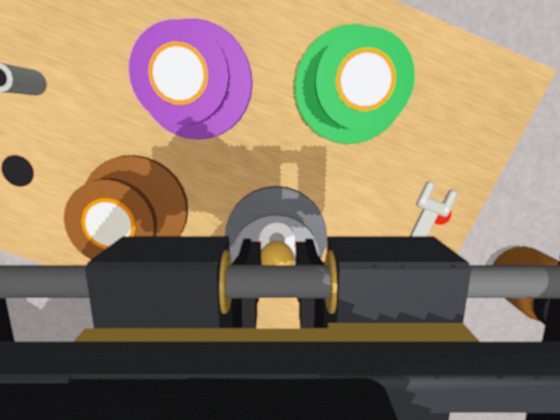

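The ball sits centred ahead of the fingers at about (277,253), and the grey stand is below it. The body passes just above the ball, so I'll check that clearance first.

```bash
python3 - <<'E'
from h import *
c=pickle.load(open('w1.pkl','rb')); P=cloud(c); s=c['state']
T=(P-np.array(s['eef_pos']))@R.from_quat(s['tcp_rot']).as_matrix()
for r,cc in((250,200),(255,277),(280,277),(290,277),(262,240),(285,225),(300,235),(320,235),(262,315),(300,315),(333,277),(250,150),(300,150)): print(r,cc,T[r,cc].round(3))
k=(c['z_map']>0)&(T[...,2]<-.012)&(abs(T[...,0])<.06)
k2=k&(abs(T[...,1])<.02);h,e=np.histogram(T[k2][:,2],bins=20);print(h,e.round(3))
k3=k2&(abs(T[...,2]+.03)<.02);print('fingers',T[k3].min(0),T[k3].max(0)) if k3.any() else 0
E
```

```text
250 200 [ 0.037 -0.018 -0.085]
255 277 [-0.032 -0.001  0.083]
280 277 [ 0.03  -0.    -0.086]
290 277 [ 0.028 -0.    -0.086]
262 240 [ 0.011 -0.015 -0.03 ]
285 225 [ 0.03  -0.012 -0.088]
300 235 [ 0.01  -0.014 -0.06 ]
320 235 [ 0.007 -0.013 -0.066]
262 315 [ 0.01   0.015 -0.029]
300 315 [ 0.006  0.013 -0.052]
333 277 [ 0.023 -0.    -0.097]
250 150 [ 0.037 -0.03  -0.086]
300 150 [ 0.029 -0.028 -0.093]
[6486 5312 4411 1939 3242 4477 4310  758  382  130  146  164  117  863
   55   15   91  281  213  203] [-0.12  -0.115 -0.11  -0.104 -0.099 -0.093 -0.088 -0.083 -0.077 -0.072
 -0.066 -0.061 -0.055 -0.05  -0.045 -0.039 -0.034 -0.028 -0.023 -0.017
 -0.012]
fingers [-0.01035177 -0.01889223 -0.049997  ] [ 0.01112275  0.01846027 -0.01201585]
```

The body is at least 70 mm above the tips, so it clears. Descending behind the stud.

Call:
{"api": "step_arm", "payload": {
  "deltas": "0 -0.0005 0.01 0; 0 -0.001 0.03 0; 0 -0.002 0.05 0; 0 -0.0025 0.07 0; 0 -0.0025 0.09 0; 0 -0.0025 0.11 0; 0 -0.0025 0.125 0; 0 -0.0025 0.138 0; 0 -0.0025 0.143 0; 0 -0.0025 0.143 0"
}}

```text
time: 2.98
eef_pos: [0.5386, -0.0504, 0.0779]
tcp_rot: [0.984, 0.18, -0.002, -0.001]
wrist_force: [0.0, -0.3, -0.6]
opening: 0.0165
finger_force: 0.0
```

Call:
{"api": "step_arm", "payload": {
  "deltas": "-0.002 0 0 0; -0.004 0 0 0; -0.006 0 0 0; -0.007 0 0 0; -0.008 0 0 0; -0.009 0 0 0; -0.01 0 0 0; -0.01 0 0 0; -0.01 0 0 0"
}}

```text
time: 3.73
eef_pos: [0.5306, -0.0537, 0.0796]
tcp_rot: [0.984, 0.18, 0.0, 0.0]
wrist_force: [-0.3, 0.2, -0.5]
opening: 0.0168
finger_force: 0.0
```

```bash
cat > m.py <<'E'
from h import *
s=env.get_state(); Rt=R.from_quat(s['tcp_rot']).as_matrix(); t=np.array(s['eef_pos'])
print(s['time'],t,s['wrist_force'].round(2))
C=np.array([.4825,-.0723,.07])
for n in('top','side'):
    c=grab(n,n+'_m'); P=cloud(c); hsv=cv2.cvtColor(c['img'],cv2.COLOR_RGB2HSV)
    k=(hsv[...,1]>110)&(P[...,2]>.112)&(P[...,2]<.15)&(np.hypot(*(P[...,:2]-C[:2]).transpose(2,0,1))<.06)
    if k.sum()<10: print(n,'no ball',k.sum()); continue
    # sphere fit, radius 14 mm
    from scipy.optimize import least_squares
    q=P[k]; r=least_squares(lambda x:np.linalg.norm(q-x,axis=1)-.014,q.mean(0)-[0,0,.01],loss='soft_l1',f_scale=.001).x
    print(n,k.sum(),'ball',r.round(4),'to go (tool)',((C-r)@Rt)[:2].round(4),'in tool',((r-t)@Rt)[:2].round(4))
E
python3 m.py
```

```text
3.7333 [ 0.5306366  -0.05365619  0.0796169 ] [-0.25  0.16 -0.46]
top no ball 0
side no ball 0
```

The arm hides the stud from the fixed cameras here. I'll push slowly for most of the computed 28 mm while watching the force.

Call:
{"api": "step_arm", "payload": {
  "deltas": "-0.001 0 0 0; -0.002 0 0 0; -0.003 0 0 0; -0.004 0 0 0; -0.005 0 0 0; -0.006 0 0 0; -0.007 0 0 0; -0.008 0 0 0; -0.009 0 0 0; -0.01 0 0 0"
}}

```text
time: 4.67
eef_pos: [0.5214, -0.0573, 0.0796]
tcp_rot: [0.984, 0.18, 0.0, 0.0]
wrist_force: [0.7, -0.8, 0.0]
opening: 0.0166
finger_force: 0.4
```

Call:
{"api": "step_arm", "payload": {
  "deltas": "-0.001 0 0 0; -0.002 0 0 0; -0.003 0 0 0; -0.004 0 0 0; -0.005 0 0 0; -0.006 0 0 0; -0.007 0 0 0; -0.0075 0 0 0; -0.008 0 0 0; -0.008 0 0 0"
}}

```text
time: 5.5
eef_pos: [0.5137, -0.0601, 0.0796]
tcp_rot: [0.984, 0.18, -0.0, -0.0]
wrist_force: [1.2, 1.0, -0.1]
opening: 0.0164
finger_force: 0.3
```

```bash
python3 - <<'E'
from h import *
w=grab('wrist','w2');s=grab('side','s2'); print(w['state']['eef_pos'],w['state']['wrist_force'])
o=np.hstack([w['img'][150:400,130:430],cv2.resize(s['img'][120:280,220:400],(281,250))]); cv2.imwrite('pics/c2.png',o[:,:,::-1])
E
```

```text
[ 0.51369069 -0.06007243  0.07956392] [ 1.24050861  1.02304107 -0.05868716]
```

View pics/c2.png

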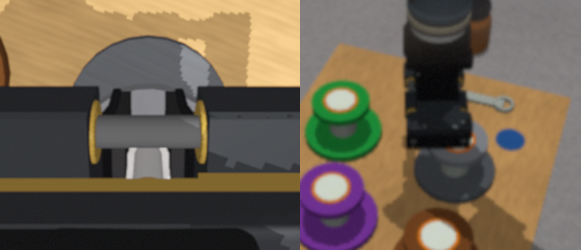

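The pictures show the fingers at the stud, though the bar hides it. Contact force is about 1 N, as expected. I'll push 7 mm more, then back off and look.

Call:
{"api": "step_arm", "payload": {
  "deltas": "-0.001 0 0 0; -0.002 0 0 0; -0.003 0 0 0; -0.004 0 0 0; -0.005 0 0 0; -0.006 0 0 0; -0.0065 0 0 0; -0.007 0 0 0; -0.007 0 0 0; -0.007 0 0 0"
}}

```text
time: 6.43
eef_pos: [0.5071, -0.0625, 0.0795]
tcp_rot: [0.984, 0.18, -0.0, -0.0]
wrist_force: [0.0, 0.2, 0.1]
opening: 0.0166
finger_force: 0.3
```

Call:
{"api": "step_arm", "payload": {
  "deltas": "0.002 0 0 0; 0.006 0 0 0; 0.01 0 0 0; 0.015 0 0 0; 0.02 0 0 0; 0.02 0 0 0"
}}

```text
time: 6.93
eef_pos: [0.5275, -0.0553, 0.0797]
tcp_rot: [0.984, 0.181, 0.001, 0.0]
wrist_force: [0.9, 0.7, -0.1]
opening: 0.0164
finger_force: 0.0
```

Call:
{"api": "step_arm", "payload": {
  "deltas": "0 0 -0.01 0; 0 0 -0.03 0; 0 0 -0.055 0; 0 0 -0.08 0; 0.02 0 -0.105 0; 0.04 0 -0.13 0; 0.06 0 -0.14 0; 0.08 0 -0.14 0; 0.1 0 -0.14 0; 0.1 0 -0.14 0"
}}

```text
time: 7.77
eef_pos: [0.6227, -0.0191, 0.221]
tcp_rot: [0.983, 0.181, 0.003, 0.001]
wrist_force: [0.5, -1.1, 0.0]
opening: 0.0162
finger_force: 0.0
```

```bash
python3 m.py
```

```text
7.7667 [ 0.62271903 -0.01907404  0.22095186] [ 0.53 -1.08  0.04]
top 84 ball [ 0.4866 -0.071   0.128 ] to go (tool) [-0.0046 -0.0003] in tool [-0.1461 -0.0002]
side 144 ball [ 0.4852 -0.0708  0.1279] to go (tool) [-0.0033  0.0003] in tool [-0.1474 -0.0008]
```

```bash
python3 - <<'E'
from h import *
w=grab('wrist','w3');a=pickle.load(open('top_m.pkl','rb'));b=pickle.load(open('side_m.pkl','rb'))
f=lambda c,r,k:cv2.resize(c['img'][r:r+60,k:k+60],(264,380) if 0 else (264,264),interpolation=2)
Rm,t=pose(w);K=w['intrinsics'];p=Rm.T@(np.array([.4825,-.0723,.08])-t);u=K[0,0]*p[0]/-p[2]+K[0,2];v=-K[1,1]*p[1]/-p[2]+K[1,2];print(u,v)
v=int(np.clip(v-50,0,320));u=int(np.clip(u-50,0,460))
o=np.hstack([f(a,205,282),f(b,178,288),cv2.resize(w['img'][v:v+100,u:u+100],(264,264),interpolation=2)]);cv2.imwrite('pics/c3.png',o[:,:,::-1])
E
```

```text
278.4230511326513 341.9550680397616
```

View pics/c3.png

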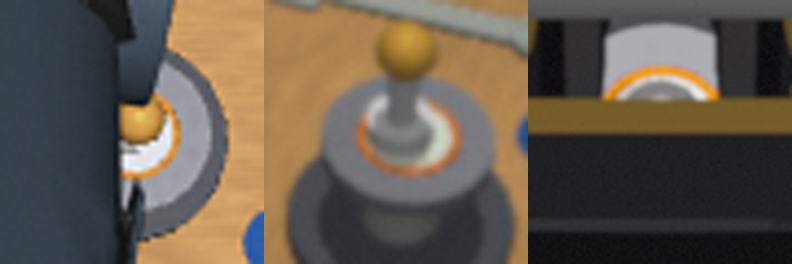

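The side view shows the stud upright with its collar at about (398,135), slightly toward the left edge inside the ring. It needs about 4 mm more, so I'll go back and finish the push.

Call:
{"api": "step_arm", "payload": {
  "deltas": "-0.02 0 0 0; -0.05 0 0 0; -0.08 0 0 0; -0.095 0 0.02 0; -0.1 0 0.05 0; -0.1 0 0.08 0; -0.1 0 0.11 0; -0.1 0 0.13 0; -0.1 0 0.14 0; -0.1 0 0.14 0"
}}

```text
time: 8.75
eef_pos: [0.5234, -0.0552, 0.0777]
tcp_rot: [0.984, 0.18, -0.003, -0.001]
wrist_force: [0.0, 0.3, -0.1]
opening: 0.0164
finger_force: 0.0
```

Call:
{"api": "step_arm", "payload": {
  "deltas": "0 0 0 0; -0.003 0 0 0; -0.006 0 0 0; -0.009 0 0 0; -0.012 0 0 0; -0.014 0 0 0; -0.016 0 0 0; -0.017 0 0 0; -0.018 0 0 0; -0.018 0 0 0"
}}

```text
time: 9.58
eef_pos: [0.5089, -0.0619, 0.0795]
tcp_rot: [0.984, 0.18, -0.0, -0.0]
wrist_force: [0.0, -0.4, 0.2]
opening: 0.0163
finger_force: 0.0
```

Call:
{"api": "step_arm", "payload": {
  "deltas": "-0.001 0 0 0; -0.002 0 0 0; -0.003 0 0 0; -0.0035 0 0 0; -0.004 0 0 0; -0.0045 0 0 0; -0.005 0 0 0; -0.0055 0 0 0; -0.006 0 0 0; -0.006 0 0 0"
}}

```text
time: 10.42
eef_pos: [0.5034, -0.064, 0.0795]
tcp_rot: [0.984, 0.18, -0.0, -0.0]
wrist_force: [-0.1, 0.1, 0.1]
opening: 0.0164
finger_force: 0.3
```

Call:
{"api": "step_arm", "payload": {
  "deltas": "0 0 0 0; 0.002 0 0 0; 0.006 0 0 0; 0.01 0 0 0; 0.017 0 0 0; 0.024 0 0 0; 0.024 0 0 0"
}}

```text
time: 11.0
eef_pos: [0.5281, -0.0553, 0.0797]
tcp_rot: [0.984, 0.181, 0.001, 0.001]
wrist_force: [0.8, -0.4, -0.3]
opening: 0.0166
finger_force: 0.0
```

Call:
{"api": "step_arm", "payload": {
  "deltas": "0 0 -0.01 0; 0 0 -0.03 0; 0 0 -0.055 0; 0 0 -0.08 0; 0.02 0 -0.105 0; 0.04 0 -0.13 0; 0.06 0 -0.14 0; 0.08 0 -0.14 0; 0.1 0 -0.14 0; 0.1 0 -0.14 0"
}}

```text
time: 11.83
eef_pos: [0.6227, -0.019, 0.2209]
tcp_rot: [0.983, 0.181, 0.002, 0.001]
wrist_force: [0.3, -0.0, -0.4]
opening: 0.0166
finger_force: 0.0
```

Call:
{"api": "step_arm", "payload": {
  "deltas": "0 0.03 0 0; 0 0.06 0 0; 0 0.09 0 0; 0 0.12 0 0; 0 0.15 0 0; 0 0.17 0 0; 0 0.18 0 0; 0 0.18 0 0; 0 0.18 0 0"
}}

```text
time: 12.58
eef_pos: [0.6822, -0.1877, 0.2193]
tcp_rot: [0.984, 0.18, -0.001, -0.001]
wrist_force: [0.3, 1.0, -0.4]
opening: 0.0161
finger_force: 0.0
```

```bash
python3 m.py; python3 - <<'E'
from h import *
a=pickle.load(open('top_m.pkl','rb'));b=pickle.load(open('side_m.pkl','rb'))
f=lambda c,r,k:cv2.resize(c['img'][r:r+60,k:k+60],(390,390),interpolation=2)
cv2.imwrite('pics/c4.png',np.hstack([f(a,205,282),f(b,178,288)])[:,:,::-1])
E
```

```text
12.5833 [ 0.68217183 -0.18772033  0.21926099] [ 0.29  1.01 -0.41]
top no ball 0
side 142 ball [ 0.4816 -0.0723  0.1281] to go (tool) [0.0009 0.0004] in tool [-0.1466 -0.1788]
```

View pics/c4.png

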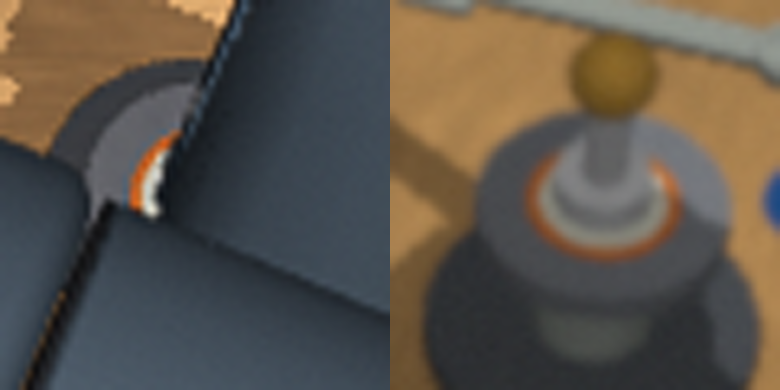

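The side view shows the stud upright, with its collar at about (603,195) and white visible all round inside the ring. The fit puts it about 1 mm from centre, and the arm is clear.

```bash
python3 -c "
from station import env
print(env.hand_in())"
```

```text
the job is handed in; nothing more can be done
None
```

I pushed the stud to within about 1 mm of the ring's centre (camera fit); it stands upright with its collar inside the orange ring, the arm touched nothing else, and the job was handed in about 13 s into the 38 s limit.

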